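Click the detachable handle onto the iron skillet

ROBOT

A 6-joint arm with a two-finger parallel gripper is mounted at the origin on a cart in front of the work surface, level with it; the furniture and walls round the work are solid. World frame = base frame: x ahead of the robot, y to its left, z up, the work surface at z = 0. Lengths are in mm, angles in rad, forces in N, time in s.
With the tool pointing down it reaches from about 350 to 875 mm from the base axis. Payload 4.2 kg.
Tool frame: the origin (TCP) lies between the finger pads; the fingertips stand 17 mm ahead of it and the grasp point (between the pads) lies 2 mm behind it (nose_length is the distance from the TCP to the fingertips, in mm); z points along the fingers, y is the direction in which the jaws open and shut (so a half turn about z gives the same grasp; the last joint's range is limited). The gripper opens to 85 mm and grips with 20 to 120 N. Pads are 22 mm wide; open, the fingers measure 114 mm over their backs; the gripper's body (76 mm by 85 mm) begins 54 mm behind the grasp point. The pads swing forward as they close: fully open they stand 13 mm farther back than shut.
Start: joints at [1.573, 0.385, 0.008, 0, -1.194, -0.259], TCP at [158.71, 604.492, 248.312] pointing down, gripper open.
Joint ranges: [-3.14, 3.14], [-1.21, 2.06], [-1.07, 1.41], [-3.16, 2.05], [-2.99, -0.16], [-3.1, 3.1]. Speed limits (rad/s): [2.79, 2.79, 3.14, 3.14, 3.14, 3.14].

INTERFACE

Orientations are given as a unit quaternion [x, y, z, w].
In Python, from bench import * gives the robot as it stands.
- The arm moves only by the tool jog_arm, never from a script. Its argument "increments" is a list of rows, each a list of 4 numbers: the shift along the tool's x, y, z in m, then the turn about the tool's z in degrees. A call has 1 to 10 rows; each row is the pose to reach, as a shift and turn from the pose measured when the call began, along the tool's axes at that moment; what a row does not reach only later rows make up. A row lasts 1/8 s, in which the tool goes at most 62.5 mm and 10.7 degrees, less where a joint would pass 70% of its speed; a pose out of reach is approached as far as the arm can. A call with a gripper value outside its range is refused whole. "hand" is the gripper's target within -1 to 1 (fully open at 1, half-way at 0, shut at -1), set as the call begins (left out, the last holds). The fingers move at their own pace and stop on an object; the grip force is fixed at half the most. Time passes only in rows, so rows that repeat a pose let the fingers close. It gives the time, the measured TCP pose, the force and the opening at its end, in the units of the state.
- read_state(): the state, without advancing time (a new reading comes with each control period).
- get_image(name): name is "scene" or "top" or "wrist"; returns the picture (400x640x3 uint8, red, green, blue); there is no depth.
- calibration(name): a dict with "fx", "fy", "cx", "cy" (pixels), "position" and "rotation" of the camera in the world; the wrist camera has in their place "hand_eye" (4x4, takes a point from camera to tool coordinates, whose origin is the TCP and whose axes are the flange's). Camera axes: x right, y up, looking along -z (the intrinsics and any distortion apply to the point x, -y, -z); pixel columns grow to the right and rows downward; lengths in mm; the calibration is good to about 2 mm. The wrist camera is an equidistant fisheye: a pixel r from the principal point sees the ray r / f radians off the axis. A picture is of the moment at which its call begins: read the wrist's pose just before it. calibration takes no time and is no camera call.
- job_done(): hands the job in, once; it reports no verdict.
The state is a dict: "clock": time; "joints": joint angles; "joint_vel": joint speeds; "joint_efforts": joint torques, N m; "position": TCP position; "ee_rot": TCP orientation; "contact_force": force on the tool from outside, world axes, zero at the start; "wrist_torque": the same for the moment, N m; "gripper_width": finger opening in mm.
Only numpy, scipy, OpenCV 4.12 (cv2) and the standard library are available. Lean on these libraries where they do the work, as an engineer would, in place of code of your own. Each camera call takes 0.05 s, during which the arm holds its last target.

TASK

Get the small iron skillet ready for the hob: slide the loose wooden handle's steel sleeve over the skillet's stub, brass button on top, until the button has sprung up through the hole in the sleeve, and let go. The salt shaker or one of the two spice jars stands in front of the stub where the handle has to go: first pick it up and stand it upright somewhere else on the worktop, clear of handle and skillet. Knock nothing over, do not push the skillet about, and leave the mug, the small glass and the grey-green pot where they are.

Things in the scene. Friction and masses are not known exactly. Their poses are not given: they have to be found in the camera images.
- pan: small dark cast-iron skillet, 1.6 kg, loose on the worktop: 128 mm across at the foot, 176 mm at the rim, 52 mm high. Origin: centre of its underside, z up. On its -x side a boss ends in a flat face 93 mm from the centre, from which the stub runs level along -x; it points roughly to the robot, up to 0.35 rad either way. A loop handle on +x reaches 108 mm out.
- stub_tip (a point): end of the skillet's straight steel stub, on its axis, 153 mm from the pan's centre along the pan's -x, 45 mm above the worktop; axes as the pan's. Stub 18.5 mm wide and 12 mm high, the last 5 mm a narrower nose (14 x 7.5 mm). Free worktop: x 0.38 to 0.60, y -0.40 to 0.15 (sink at x < 0.52, y > 0.2; its tap at x 0.35, y 0.58 is 340 mm high, with a long spout: rise before passing).
- button_seat (a point): point on the top face of the stub at the centre of the brass button: 116 mm from the pan's centre along its -x, 51 mm above the worktop. Its axes are the pan's.
- pan_latch (a joint): spring button in the stub: round, brass, domed, 9 mm across, 6 mm proud. Value in m: 0 = fully up, grows as it is pressed, to 0.0066. Spring 1.6 N at first, 3.7 N fully down. The ramped lip of the sleeve's mouth presses it down as the sleeve is pushed on (5 to 12 N along the stub, from 20 mm before home); it springs up when the hole comes over it.
- handle: loose handle, 160 g, 170 mm long, lying hole side up: steel sleeve in front, wooden grip behind. Origin: centre of its underside, midway along; x runs to the sleeve's mouth, z up. Fully home its x points along the pan's x, its origin lies 178 mm from the pan's centre along the pan's -x and 34 mm above the worktop (level; let go, it may droop 3 degrees), mouth 1 mm short of the boss.
- handle_mouth (a point): centre of the sleeve's open mouth: x = 86 mm, z = 11.25 mm in the handle's frame, axes as the handle's. Sleeve 30 mm wide, 21.5 mm high outside; bore 22 x 14.5 mm (z = 4 to 18.5 mm), 61 mm deep, so 1.75 mm play each side of the stub, 1.25 mm above and below. In the last 10 mm the bore flares 2 mm at sides and bottom, and the top turns up to a lip 29 mm high.
- handle_hole (a point): centre of the hole (13 mm square) in the sleeve's top wall, on that wall's inner face: x = 62 mm, z = 18.5 mm in the handle's frame. Fully home it lies over point button_seat, 0 to 3 mm above it. Its axes are the handle's.
- handle_grip (a point): good place to hold the wooden grip: on its middle line at x = -30 mm, 12 mm above the handle's underside, 28 mm wide with parallel sides, 24 mm high. The grip runs from x = 15 to -83 mm, with a wire hanging ring 20 mm beyond its end. Axes as the handle's.
- salt_shaker: glass shaker with a grey top, round, 44 mm across up to 74 mm, 34 mm across above, 90 mm high, 0.1 kg. Origin: centre of its underside, z up. One of shaker, brown jar and blue jar stands 50 to 85 mm in front of the stub's end, within 20 mm of its line; another beside the loose handle, 105 to 120 mm from its middle line; the third left of the skillet. Which is where varies.
- brown_jar: round glass spice jar with a black-brown lid and a brown label, 41 mm across, 105 mm high, 0.11 kg. Origin: centre of its underside, z up.
- blue_jar: the same jar (41 mm across, 105 mm high, 0.11 kg) with a blue and red label. Origin: centre of its underside, z up.
- mug: low striped cup with one ear, 65 mm across (88 mm with the ear), 50 mm high, to the right of the skillet. Origin: centre of its 65 x 88 mm outline, at the underside, z up. It stays where it is. Beyond about x = 0.55 for y < -0.1 a wall cabinet hangs 0.57 m above the worktop: keep tall parts of the arm low and out of there.
- pot: small round grey-green glass pot, 72 mm across, 54 mm high, behind the loose handle. Origin: centre of its underside, z up. It stays where it is.
- glass: small clear tumbler, 48 mm across, 61 mm high, on the left of the loose handle, its centre 85 to 95 mm from the handle's middle line. Origin: centre of its underside, z up. It stays where it is.
There are look-alikes about, which are no part of the job. What is shaped like the blue_jar but turquoise is not meant.

How it is judged:
By the outcome, as a careful person would: the job done as asked, in the order asked, and still so for the second after the job is handed in, with the robot touching nothing.
It also fails if it takes over 62 s, if anything falls off the work surface, if the arm or the gripper's body presses on something with over 40 N, if the wrist force passes 120 N, or if a joint passes its speed limit or range.

## Working session

There is one attempt and no reset: what is moved stays moved. The work goes in short steps, Python scripts to look and compute and a tool call to move; the robot and the scene stay as the last step left them, time stands still between calls to the robot, and variables do not carry over. Pictures are saved under pics/ and viewed, and the job is handed in when it is done.

Besides the shell and the picture viewer there is one more tool, called after "Emit:" by a JSON object that holds its "name" and its "arguments". jog_arm: Moves the arm, as the interface text tells. Its arguments: {"type":"object","properties":{"increments":{"type":"array"},"hand":{"type":"number"}},"required":["increments"]}

```bash
ls; mkdir -p pics; python3 - <<'E'
from bench import *
import cv2
s=read_state();print(s)
for n in("scene","top","wrist"):
    im=get_image(n);cv2.imwrite(f"pics/{n}0.png",im[:,:,::-1]);print(n,calibration(n))
E
```

```text
pics
{'clock': 0.0, 'joints': array([ 1.57255955e+00,  3.85523710e-01,  6.61890549e-03, -5.09974514e-04,
       -1.19394554e+00, -2.58598593e-01]), 'joint_vel': array([-0.00046047,  0.00149674, -0.00107228, -0.00058263,  0.00101161,
       -0.00110595]), 'joint_efforts': array([ 4.58130489e-04, -3.92289841e+01,  1.88402313e+01,  4.18617323e+00,
       -4.66822807e-03, -3.38527371e-06]), 'position': array([158.60216131, 603.98326702, 247.23700543]), 'ee_rot': array([ 9.91753171e-01, -1.28158246e-01, -1.01672825e-04,  1.04908420e-03]), 'contact_force': array([-0.61675617, -0.22873747,  0.15995755]), 'wrist_torque': array([-0.02151351, -0.01529687, -0.0162008 ]), 'gripper_width': 85.03224543515925}
scene {'fx': 493.00892919001035, 'fy': 493.00892919001035, 'cx': 325.0768371771175, 'cy': 189.98460068363696, 'position': array([-203.13172532, -736.4978089 , 1024.82566525]), 'rotation': array([ 0.35815833, -0.15832069, -0.38648125,  0.83503857])}
top {'fx': 424.5617726590442, 'fy': 424.5617726590442, 'cx': 319.3903922720593, 'cy': 200.28035477682212, 'position': array([ 281.56772096,  -92.78529596, 1365.10796782]), 'rotation': array([-0.06809991,  0.07345108,  0.70982417, -0.6972209 ])}
wrist {'fx': 309.70691628693146, 'fy': 309.70691628693146, 'cx': 319.2116777818093, 'cy': 201.42916914260152, 'hand_eye': array([[-3.50557869e-04,  9.45133058e-01,  3.26685445e-01,
         8.40428211e+01],
       [ 9.99999937e-01,  3.13214201e-04,  1.66915153e-04,
         2.03594952e-01],
       [ 5.54345087e-05,  3.26685483e-01, -9.45133108e-01,
        -1.24495299e+02],
       [ 0.00000000e+00,  0.00000000e+00,  0.00000000e+00,
         1.00000000e+00]])}
```

View pics/scene0.png

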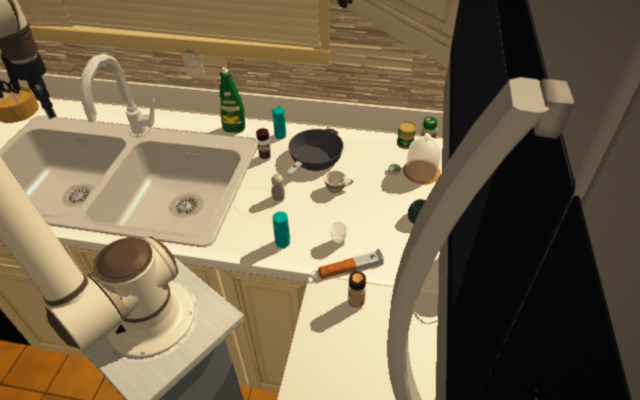

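View pics/top0.png

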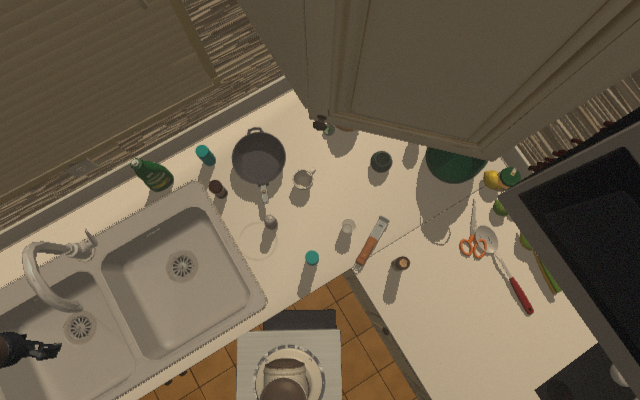

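View pics/wrist0.png

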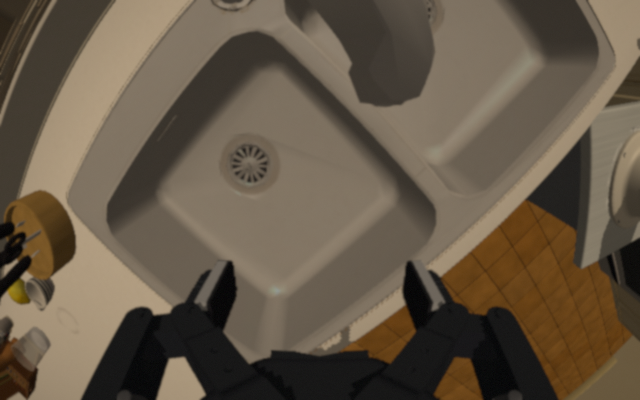

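```bash
cat > h.py <<'E'
from bench import *
import numpy as np, cv2
from scipy.spatial.transform import Rotation as R
def ray(n,u,v,st=None):
    c=calibration(n)
    x=(u-c['cx'])/c['fx'];y=(v-c['cy'])/c['fy']
    if n!='wrist':
        d=R.from_quat(c['rotation']).apply([x,-y,-1]);return np.array(c['position']),d/np.linalg.norm(d)
    r=np.hypot(x,y);s=np.sin(r)/r if r>1e-9 else 1
    d=np.array([x*s,-y*s,-np.cos(r)])
    H=c['hand_eye'];Rt=R.from_quat(st['ee_rot'])
    return np.array(st['position'])+Rt.apply(H[:3,3]),Rt.apply(H[:3,:3]@d)
def pl(n,u,v,z,st=None):
    o,d=ray(n,u,v,st);return o+d*(z-o[2])/d[2]
def tri(rs):
    A=np.zeros((3,3));b=np.zeros(3)
    for o,d in rs:
        P=np.eye(3)-np.outer(d,d);A+=P;b+=P@o
    p=np.linalg.solve(A,b);return p,[np.linalg.norm(np.cross(p-o,d)) for o,d in rs]
def proj(n,p,st=None):
    c=calibration(n)
    if n!='wrist':
        q=R.from_quat(c['rotation']).inv().apply(np.array(p)-c['position']);return np.array([c['cx']+c['fx']*q[0]/-q[2],c['cy']-c['fy']*q[1]/-q[2]])
    H=c['hand_eye'];t=R.from_quat(st['ee_rot']).inv().apply(np.array(p)-st['position'])
    q=H[:3,:3].T@(t-H[:3,3]);th=np.arctan2(np.hypot(q[0],q[1]),-q[2]);ph=np.arctan2(-q[1],q[0])
    return np.array([c['cx']+c['fx']*th*np.cos(ph),c['cy']+c['fy']*th*np.sin(ph)])
def crop(src,x0,y0,x1,y1,k,out):
    im=cv2.imread(src)[y0:y1,x0:x1];cv2.imwrite(out,cv2.resize(im,None,fx=k,fy=k,interpolation=cv2.INTER_CUBIC))
E
python3 - <<'E'
from h import *
crop('pics/top0.png',190,115,430,295,3.3,'pics/topc.png')
crop('pics/scene0.png',240,95,400,325,2.6,'pics/scenec.png')
E
```

```text
(no output)
```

View pics/topc.png

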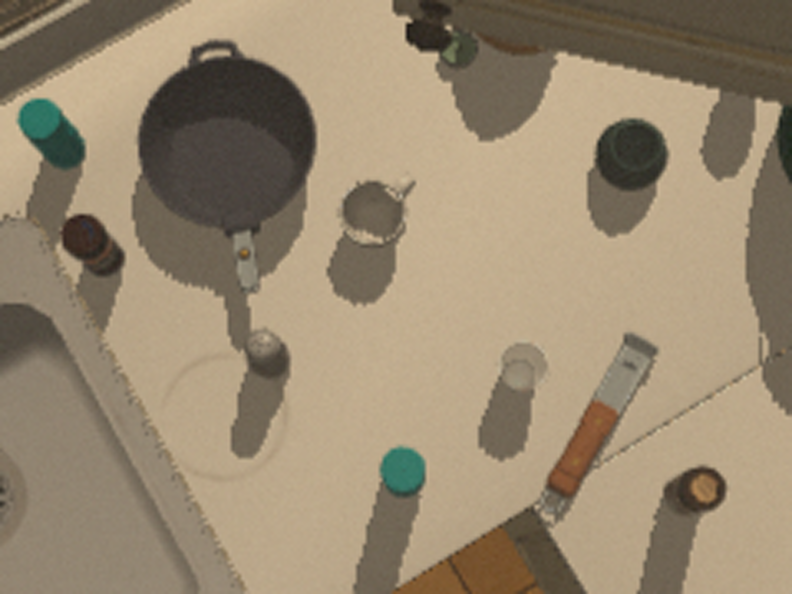

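View pics/scenec.png

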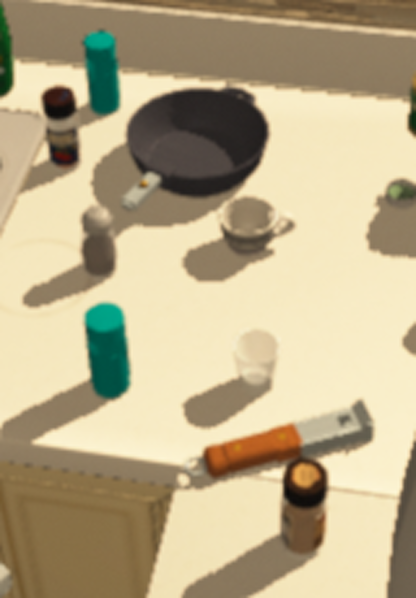

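```bash
python3 - <<'E'
from h import *
T=lambda a,b:(190+a/3.3,115+b/3.3)
S=lambda a,b:(240+a/2.6,95+b/2.6)
np.set_printoptions(precision=1,suppress=True)
def both(n,t,s,z):
    t=T(*t);s=S(*s);print(n,pl('top',*t,z),pl('scene',*s,z),tri([ray('top',*t),ray('scene',*s)]))
both('shaker top',(264,345),(97,212),88)
both('button',(244,253),(146,183),56)
both('tip',(248,289),(129,200),45)
both('hole',(629,365),(346,420),20)
both('gripend',(561,489),(208,460),12)
both('gripfront',(604,404),(299,436),24)
both('mouth',(640,345),(366,420),24)
both('glass',(524,360),(257,343),61)
both('mug',(372,208),(248,215),50)
both('jarR',(704,488),(306,474),105)
both('pot',(631,148),(0,0),54)
both('jarL',(84,232),(59,97),105)
both('turq2',(403,470),(104,317),110)
print(pl('top',*T(227,142),52),pl('top',*T(227,125),52))
E
```

```text
shaker top [483.9  46.3  88. ] [483.2  45.7  88. ] (array([484. ,  46.4,  87. ]), [np.float64(0.0698899700370612), np.float64(0.06988997003706061)])
button [578.3  69.3  56. ] [578.3  63.9  56. ] (array([580.8,  68.9,  51.1]), [np.float64(1.684047720071974), np.float64(1.6840477200720452)])
tip [545.3  66.6  45. ] [552.9  67.7  45. ] (array([546.2,  64.3,  51. ]), [np.float64(2.558144049536707), np.float64(2.5581440495367618)])
hole [ 468.9 -299.7   20. ] [ 473.  -302.7   20. ] (array([ 470.7, -301.4,   20.3]), [np.float64(2.482926650799941), np.float64(2.4829266507999264)])
gripend [ 351.5 -230.2   12. ] [ 352.7 -226.1   12. ] (array([ 350.6, -229.1,   17. ]), [np.float64(0.8460122680899763), np.float64(0.8460122680899913)])
gripfront [ 431.  -273.3   24. ] [ 425.  -281.1   24. ] (array([ 432.6, -275.2,   11.4]), [np.float64(0.3297161605364096), np.float64(0.3297161605365824)])
mouth [ 487.6 -310.7   24. ] [ 483.  -319.5   24. ] (array([ 490.5, -313.6,   11.6]), [np.float64(1.2352686595574658), np.float64(1.2352686595574611)])
glass [ 469.6 -194.9   61. ] [ 466.7 -193.4   61. ] (arr
[... 158 characters left out ...]
,  43.1]), [np.float64(0.9433329401550552), np.float64(0.9433329401552505)])
jarR [ 345.3 -348.4  105. ] [ 345.4 -348.3  105. ] (array([ 345.3, -348.4,  105.2]), [np.float64(0.035622290874005036), np.float64(0.0356222908741223)])
pot [ 677.2 -306.5   54. ] [730.9 480.5  54. ] (array([ 394. , -162.1,  567.3]), [np.float64(134.27899540574404), np.float64(134.27899540574398)])
jarL [589.6 211.  105. ] [585.9 208.1 105. ] (array([590.3, 212.4, 100.5]), [np.float64(0.5840831330976363), np.float64(0.5840831330977454)])
turq2 [365.8 -80.2 110. ] [362.9 -85.1 110. ] (array([366.5, -80.4, 103.7]), [np.float64(0.4055252958765504), np.float64(0.405525295876506)])
[690.5  87.2  52. ] [707.8  87.4  52. ]
```

```bash
cat >> h.py <<'E'
def yaw(st):
    x=R.from_quat(st['ee_rot']).as_matrix()[:,0];return np.degrees(np.arctan2(x[1],x[0]))
def to(p,yw=None,st=None):
    st=st or read_state();d=R.from_quat(st['ee_rot']).inv().apply(np.array(p)-st['position'])/1000
    return np.round(d,4).tolist(),None if yw is None else round(-(((yw-yaw(st))+180)%360-180),2)
def show(st=None):
    st=st or read_state();print('t',round(st['clock'],2),'p',np.round(st['position'],1),'yaw',round(yaw(st),2),'tilt z',np.round(R.from_quat(st['ee_rot']).as_matrix()[:,2],4),'F',np.round(st['contact_force'],1),'T',np.round(st['wrist_torque'],2),'w',round(st['gripper_width'],1),'j',np.round(st['joints'],2))
E
python3 - <<'E'
from h import *
show()
print(to([159,604,445]),to([484,46,445],10),to([484,46,250],10))
print(pl('top',70,305,300),pl('top',75,300,250),pl('top',40,250,330))
E
```

```text
t 0.15 p [158.6 604.1 247.5] yaw -14.72 tilt z [-3.0e-04 -1.7e-03 -1.0e+00] F [ 0.3 -0.2 -0.3] T [0.02 0.03 0.04] w 85.1 j [ 1.57  0.39  0.01 -0.   -1.19 -0.26]
([0.0004, 0.0003, -0.1975], None) ([0.4565, 0.4575, -0.1967], np.float64(-24.72)) ([0.4565, 0.4571, -0.0017], np.float64(-24.72))
[248.85537598 507.79890518 300.        ] [259.49573688 524.50257938 250.        ] [380.78362461 575.96251683 330.        ]
```

Emit:
{"name": "jog_arm", "arguments": {"increments": [[0,0,-0.06,0],[0,0,-0.12,0],[0,0,-0.18,0],[0.02,0.02,-0.2,0],[0.062,0.062,-0.2,-3],[0.105,0.105,-0.2,-6],[0.148,0.148,-0.2,-9],[0.191,0.191,-0.2,-12],[0.234,0.234,-0.2,-15],[0.277,0.277,-0.2,-18]], "hand": 1}}

```text
clock: 1.4
position: [356.3, 263.3, 447.1]
ee_rot: [1.0, 0.03, -0.001, 0.001]
contact_force: [1.3, 0.3, -0.9]
gripper_width: 85.6
```

```bash
python3 - <<'E'
from h import *
show();print(to([470,46,270],10))
E
```

```text
t 1.4 p [356.3 263.3 447.1] yaw 3.39 tilt z [-0.0015 -0.0026 -1.    ] F [ 1.3  0.3 -0.9] T [ 0.02 -0.1   0.  ] w 85.6 j [ 1.01 -0.01 -0.01  0.   -1.58  0.62]
([0.1009, 0.2232, 0.1775], np.float64(-6.61))
```

Emit:
{"name": "jog_arm", "arguments": {"increments": [[0.02,0.055,0.02,-1],[0.04,0.105,0.06,-3],[0.06,0.155,0.1,-4.5],[0.08,0.2,0.14,-6],[0.1,0.223,0.178,-6.6],[0.1,0.223,0.178,-6.6],[0.1,0.223,0.178,-6.6]]}}

```text
clock: 2.28
position: [468.8, 45.8, 269.6]
ee_rot: [0.996, 0.087, -0.001, 0.001]
contact_force: [-0.3, 0.0, 0.4]
gripper_width: 85.7
```

```bash
python3 - <<'E'
from h import *
s=read_state();show(s)
im=get_image('wrist');cv2.imwrite('pics/w1.png',im[:,:,::-1])
np.save('w1.npy',s,allow_pickle=True)
for p in([484,46,88],[484,46,0],[578,69,57],[546,64,45],[690,88,52]):print(p,proj('wrist',p,s))
E
```

```text
t 2.27 p [468.8  45.8 269.6] yaw 9.96 tilt z [-0.0015 -0.003  -1.    ] F [-0.3  0.   0.4] T [ 0.01 -0.01  0.  ] w 85.7 j [ 0.44  0.1  -0.32  0.   -1.15  1.3 ]
[484, 46, 88] [321.09542854 166.65421641]
[484, 46, 0] [320.51630007 151.61517159]
[578, 69, 57] [314.87322734  72.68644473]
[546, 64, 45] [314.48903457 102.23433141]
[690, 88, 52] [315.55730361 -23.31187475]
```

View pics/w1.png

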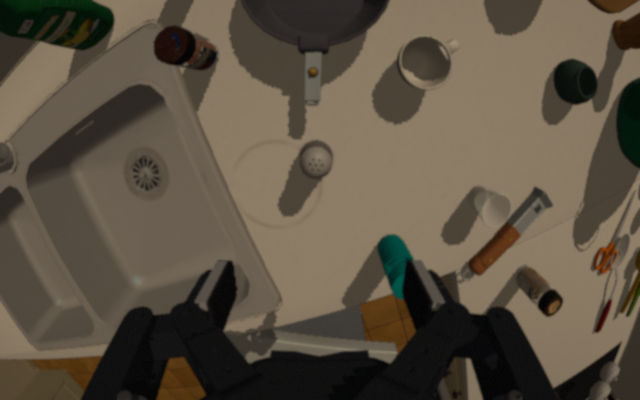

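```bash
python3 - <<'E'
from h import *
crop('pics/w1.png',230,0,400,215,2.7,'pics/w1c.png')
crop('pics/w1.png',440,160,600,320,3.6,'pics/w1h.png')
s=np.load('w1.npy',allow_pickle=True).item()
print(pl('wrist',316.5,160,90,s),pl('wrist',313.5,71.5,57,s),pl('wrist',312.5,105,45,s))
print(tri([ray('wrist',316.5,160,s),ray('top',270,219.5),ray('scene',277.3,176.5)]))
E
```

```text
[490.38214131  51.80649623  90.        ] [579.03528074  70.65881467  57.        ] [542.55571436  65.64216607  45.        ]
(array([487.07273116,  49.70329692,  81.41680443]), [np.float64(2.4075822530807818), np.float64(3.2974286278546274), np.float64(1.2912018490476123)])
```

View pics/w1c.png

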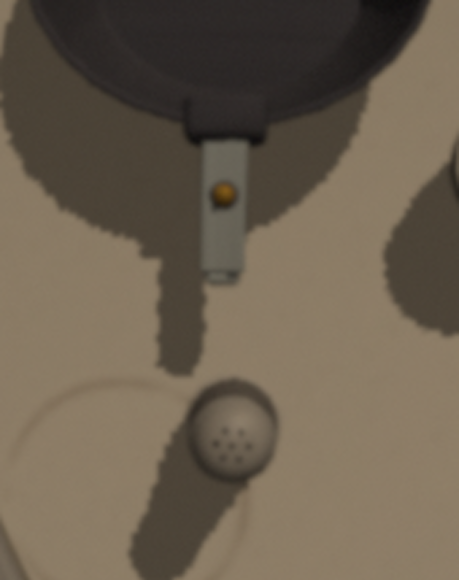

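View pics/w1h.png

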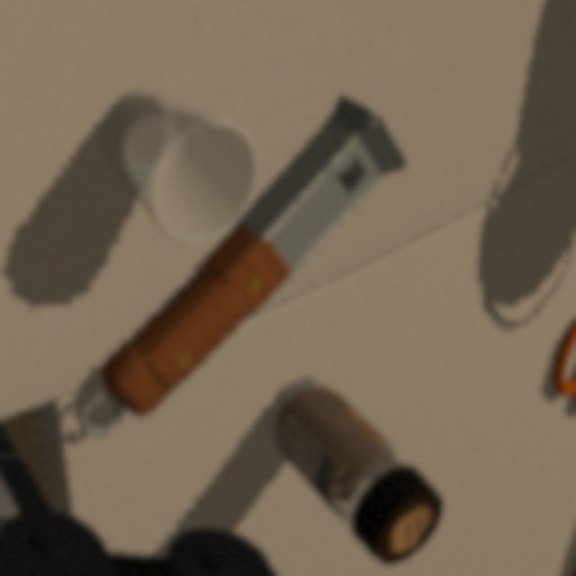

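```bash
python3 - <<'E'
from h import *
print(to([487,49,140],10),to([487,49,46],10))
E
```

```text
([0.0181, 0.0003, 0.1304], np.float64(0.02)) ([0.0181, 0.0001, 0.2244], np.float64(0.02))
```

Emit:
{"name": "jog_arm", "arguments": {"increments": [[0.012,0,0.05,0],[0.018,0,0.1,0],[0.018,0,0.14,0],[0.018,0,0.17,0],[0.018,0,0.2,0],[0.018,0,0.22,0],[0.018,0,0.2245,0],[0.018,0,0.2245,0]]}}

```text
clock: 3.32
position: [487.6, 50.1, 47.0]
ee_rot: [0.996, 0.088, 0.001, 0.001]
contact_force: [0.4, -0.7, -0.4]
gripper_width: 85.4
```

Emit:
{"name": "jog_arm", "arguments": {"increments": [[0,0,0,0],[0,0,0,0],[0,0,0,0],[0,0,0,0],[0,0,0,0],[0,0,0,0]], "hand": -1}}

```text
clock: 4.08
position: [488.2, 50.6, 48.3]
ee_rot: [0.996, 0.088, 0.002, 0.0]
contact_force: [-2.8, 2.0, 7.6]
gripper_width: 37.7
```

```bash
python3 - <<'E'
from h import *
show()
print(to([487,49,110],10),to([490,-75,110],10),to([490,-75,50],10))
E
```

```text
t 4.08 p [488.2  50.6  48.3] yaw 10.13 tilt z [ 4.2e-03 -5.0e-04 -1.0e+00] F [-2.8  2.   7.6] T [0.71 0.73 0.01] w 37.7 j [ 0.44  0.41 -0.56  0.   -0.59  1.31]
([-0.0012, 0.0014, -0.0617], np.float64(0.13)) ([-0.0201, 0.124, -0.0616], np.float64(0.13)) ([-0.0203, 0.1239, -0.0016], np.float64(0.13))
```

```bash
python3 - <<'E'
from h import *
s=read_state();im=get_image('wrist');cv2.imwrite('pics/w2.png',im[:,:,::-1]);
crop('pics/w2.png',220,60,430,300,2.4,'pics/w2c.png');show()
E
```

```text
t 4.12 p [488.2  50.6  48.3] yaw 10.13 tilt z [ 4.3e-03 -4.0e-04 -1.0e+00] F [-3.3  2.5  7.4] T [ 0.64  0.77 -0.04] w 37.9 j [ 0.44  0.41 -0.56  0.   -0.59  1.31]
```

View pics/w2c.png

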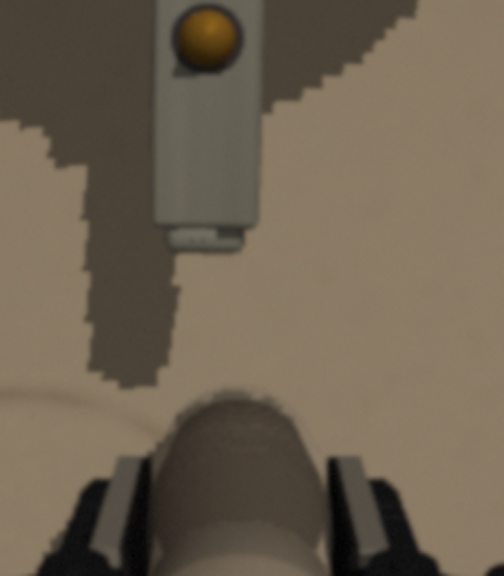

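Emit:
{"name": "jog_arm", "arguments": {"increments": [[0,0,-0.02,0],[0,0,-0.05,0],[-0.004,0.02,-0.06,0],[-0.008,0.05,-0.06,0],[-0.012,0.08,-0.06,0],[-0.017,0.11,-0.06,0],[-0.02,0.124,-0.055,0],[-0.02,0.124,-0.04,0],[-0.02,0.124,-0.02,0],[-0.02,0.124,-0.008,0]]}}

```text
clock: 5.38
position: [489.7, -75.0, 55.3]
ee_rot: [0.996, 0.088, 0.001, 0.0]
contact_force: [0.2, -0.4, -1.6]
gripper_width: 37.7
```

```bash
python3 - <<'E'
from h import *
s=read_state();show();im=get_image('scene');cv2.imwrite('pics/s2.png',im[:,:,::-1]);
crop('pics/s2.png',220,100,420,280,3.5,'pics/s2c.png')
E
```

```text
t 5.38 p [489.7 -75.   55.3] yaw 10.13 tilt z [ 2.6e-03 -6.0e-04 -1.0e+00] F [ 0.2 -0.4 -1.6] T [ 0.01  0.04 -0.03] w 37.7 j [ 0.18  0.41 -0.55  0.   -0.62  1.57]
```

View pics/s2c.png

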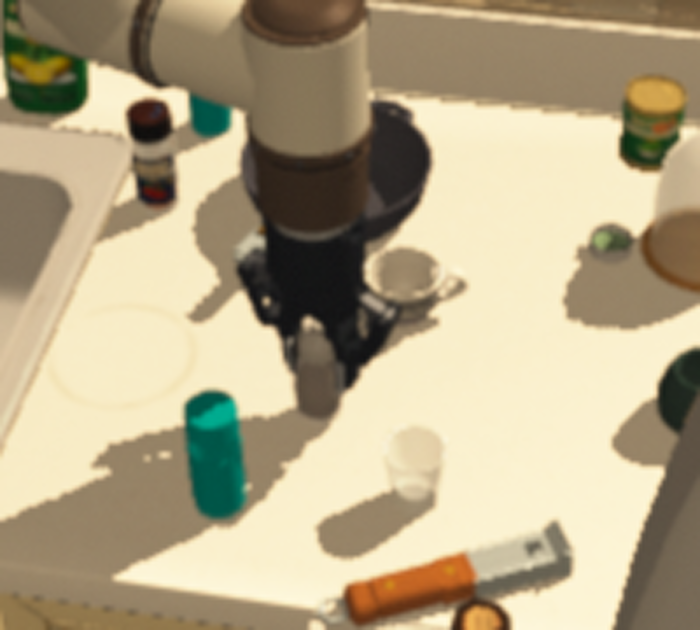

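Emit:
{"name": "jog_arm", "arguments": {"increments": [[0,0,0.003,0],[0,0,0.005,0],[0,0,0.0065,0],[0,0,0.0065,0]]}}

```text
clock: 5.92
position: [489.3, -74.9, 48.4]
ee_rot: [0.996, 0.088, 0.001, 0.0]
contact_force: [-1.0, 0.2, 2.4]
gripper_width: 37.7
```

Emit:
{"name": "jog_arm", "arguments": {"increments": [[0,0,0,0],[0,0,0,0],[0,0,0,0],[0,0,0,0],[0,0,0,0]], "hand": 1}}

```text
clock: 6.55
position: [489.3, -74.9, 48.3]
ee_rot: [0.996, 0.088, 0.001, 0.0]
contact_force: [0.4, -1.1, -0.2]
gripper_width: 85.6
```

Emit:
{"name": "jog_arm", "arguments": {"increments": [[0,0,-0.02,0],[0,0,-0.05,0],[0,0,-0.09,0],[0,0,-0.14,0],[0,0,-0.2,0]]}}

```text
clock: 7.18
position: [488.2, -74.8, 249.3]
ee_rot: [0.996, 0.088, -0.0, 0.0]
contact_force: [0.2, -0.5, 0.8]
gripper_width: 85.3
```

```bash
python3 - <<'E'
from h import *
s=read_state();show();im=get_image('scene');cv2.imwrite('pics/s3.png',im[:,:,::-1]);
crop('pics/s3.png',220,100,420,280,3.5,'pics/s3c.png')
E
```

```text
t 7.17 p [488.2 -74.8 249.3] yaw 10.12 tilt z [-8.e-04 -8.e-04 -1.e+00] F [ 0.2 -0.5  0.8] T [-0.04 -0.15 -0.01] w 85.3 j [ 0.18  0.16 -0.3   0.   -1.11  1.57]
```

View pics/s3c.png

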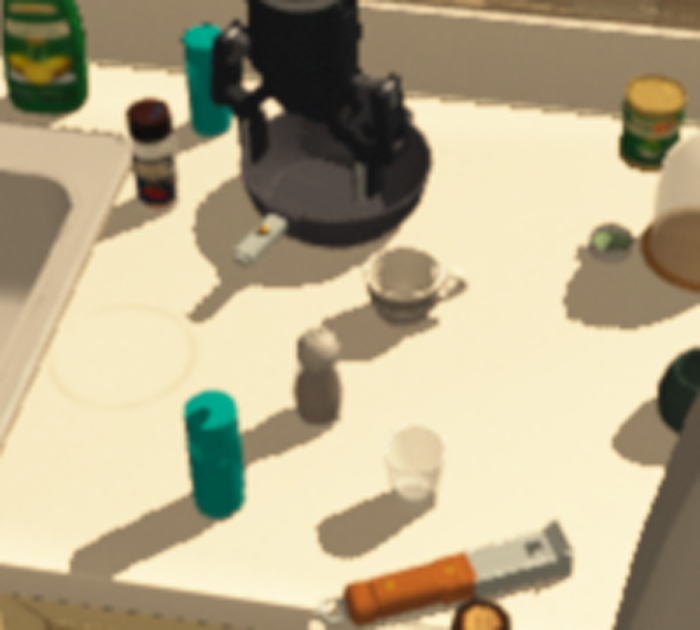

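```bash
python3 - <<'E'
from h import *
print(to([388,-252,230],-31))
E
```

```text
([-0.1352, 0.1551, 0.0275], np.float64(41.25))
```

Emit:
{"name": "jog_arm", "arguments": {"increments": [[-0.03,0.035,0,8],[-0.065,0.075,0,17],[-0.1,0.115,0.01,26],[-0.13,0.148,0.02,35],[-0.135,0.155,0.0275,41.2],[-0.135,0.155,0.0275,41.2],[-0.135,0.155,0.0275,41.2]]}}

```text
clock: 8.1
position: [388.6, -251.7, 230.2]
ee_rot: [0.964, -0.266, 0.009, -0.001]
contact_force: [-0.3, -0.4, 0.1]
gripper_width: 85.4
```

```bash
python3 - <<'E'
from h import *
s=read_state();show(s);np.save('w3.npy',s,allow_pickle=True)
im=get_image('wrist');cv2.imwrite('pics/w3.png',im[:,:,::-1])
crop('pics/w3.png',220,0,420,240,2.5,'pics/w3c.png')
E
```

```text
t 8.1 p [ 388.6 -251.7  230.2] yaw -30.84 tilt z [ 0.0178 -0.0024 -0.9998] F [-0.3 -0.4  0.1] T [-0.03  0.01 -0.03] w 85.4 j [-0.22  0.11 -0.41 -0.   -1.03  1.26]
```

View pics/w3.png

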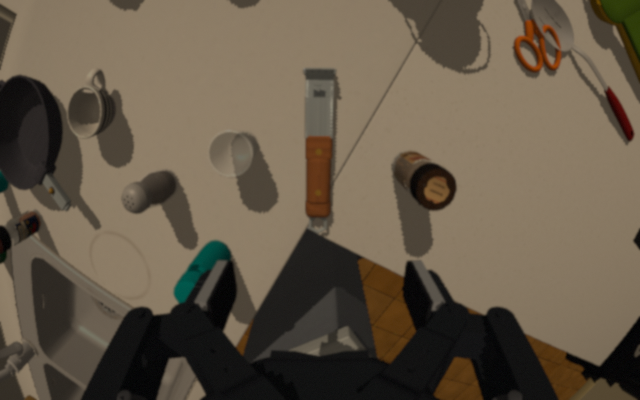

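View pics/w3c.png

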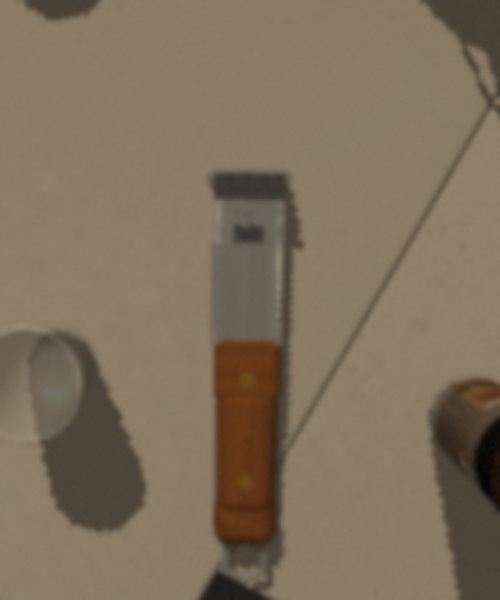

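```bash
python3 - <<'E'
from h import *
show()
s=np.load('w3.npy',allow_pickle=True).item()
W=lambda a,b:(220+a/2.5,b/2.5)
np.set_printoptions(precision=1,suppress=True)
def P(n,a,b,z): p=pl('wrist',*W(a,b),z,s);print(n,p);return p
fl=P('frontL',218,343,24);fr=P('frontR',279,343,24)
bl=P('backL',217,537,22);br=P('backR',275,537,22)
h=P('hole',249,233,21)
ml=P('mouthL',211,175,29);mr=P('mouthR',289,175,29)
a=(fl+fr)/2;b=(bl+br)/2;m=(ml+mr)/2
for x,y in((a,b),(h,b),(m,b),(h,a)):
    d=x-y;print(np.degrees(np.arctan2(d[1],d[0])),np.hypot(*d[:2]))
P('rivet1',247,380,24);P('rivet2',245,482,24)
E
```

```text
t 8.15 p [ 388.7 -251.6  230.3] yaw -30.83 tilt z [ 0.0181 -0.0024 -0.9998] F [-0.4  0.3 -0.2] T [ 0.05  0.04 -0.03] w 85.7 j [-0.22  0.11 -0.41 -0.   -1.03  1.26]
frontL [ 435.1 -263.    24. ]
frontR [ 421.7 -285.5   24. ]
backL [ 359.2 -216.    22. ]
backR [ 345.5 -239.    22. ]
hole [ 469.  -298.7   21. ]
mouthL [ 498.  -297.9   29. ]
mouthR [ 481.5 -325.5   29. ]
-31.59379449582972 89.28556550434114
-31.417826050888262 136.67302265752386
-31.49361987206838 161.16020123980758
-31.086280460792253 47.38867162956484
rivet1 [ 414.8 -265.4   24. ]
rivet2 [ 375.7 -241.    24. ]
```

```bash
python3 - <<'E'
from h import *
print(to([390.2,-250.8,100],-31.4),to([390.2,-250.8,40],-31.4),to([390.2,-250.8,21],-31.4))
E
```

```text
([-0.0013, -0.0005, 0.1303], np.float64(0.57)) ([-0.0023, -0.0, 0.1903], np.float64(0.57)) ([-0.0026, 0.0001, 0.2093], np.float64(0.57))
```

Emit:
{"name": "jog_arm", "arguments": {"increments": [[-0.001,0,0.04,0.6],[-0.001,0,0.09,0.6],[-0.001,0,0.13,0.6],[-0.002,0,0.16,0.6],[-0.002,0,0.18,0.6],[-0.0023,0,0.19,0.6],[-0.0023,0,0.19,0.6]]}}

```text
clock: 9.02
position: [390.5, -250.5, 40.2]
ee_rot: [0.963, -0.27, 0.009, -0.001]
contact_force: [-0.2, -0.5, -0.3]
gripper_width: 85.4
```

```bash
python3 - <<'E'
from h import *
s=read_state();show(s);np.save('w4.npy',s,allow_pickle=True)
im=get_image('wrist');cv2.imwrite('pics/w4.png',im[:,:,::-1])
print(to([390.2,-250.8,21],-31.4))
E
```

```text
t 9.03 p [ 390.5 -250.5   40.2] yaw -31.35 tilt z [ 0.0175 -0.0023 -0.9998] F [-0.2 -0.5 -0.3] T [0.02 0.03 0.02] w 85.4 j [-0.22  0.39 -0.64 -0.   -0.52  1.25]
([-0.0009, 0.0006, 0.0197], np.float64(0.04))
```

View pics/w4.png

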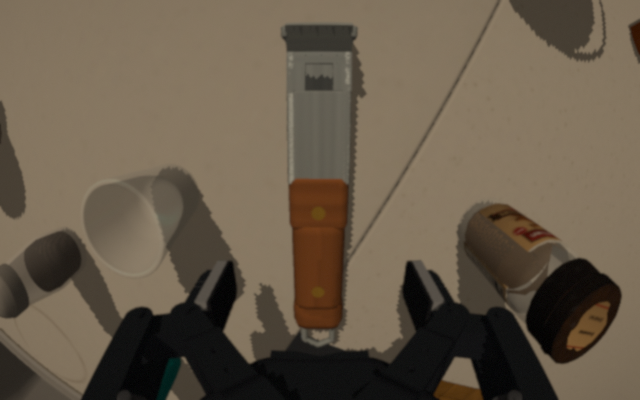

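Emit:
{"name": "jog_arm", "arguments": {"increments": [[0,0,0.01,0],[-0.0005,0.0003,0.016,0],[-0.0005,0.0003,0.0195,0],[-0.0005,0.0003,0.0195,0]]}}

```text
clock: 9.57
position: [390.5, -250.8, 20.9]
ee_rot: [0.963, -0.27, 0.009, -0.001]
contact_force: [0.7, 0.0, -0.1]
gripper_width: 84.9
```

Emit:
{"name": "jog_arm", "arguments": {"increments": [[0,0,0,0],[0,0,0,0],[0,0,0,0],[0,0,0,0],[0,0,0,0],[0,0,0,0],[0,0,0,0]], "hand": -1}}

```text
clock: 10.45
position: [390.7, -250.8, 21.3]
ee_rot: [0.963, -0.27, 0.009, -0.001]
contact_force: [-0.7, 1.2, 5.8]
gripper_width: 26.6
```

```bash
python3 - <<'E'
from h import *
s=read_state();show(s);np.save('w5.npy',s,allow_pickle=True)
im=get_image('wrist');cv2.imwrite('pics/w5.png',im[:,:,::-1])
E
```

```text
t 10.45 p [ 390.7 -250.8   21.3] yaw -31.35 tilt z [ 0.0188 -0.0028 -0.9998] F [-0.7  1.2  5.8] T [ 0.25  0.2  -0.01] w 26.6 j [-0.22  0.43 -0.66 -0.   -0.47  1.25]
```

View pics/w5.png

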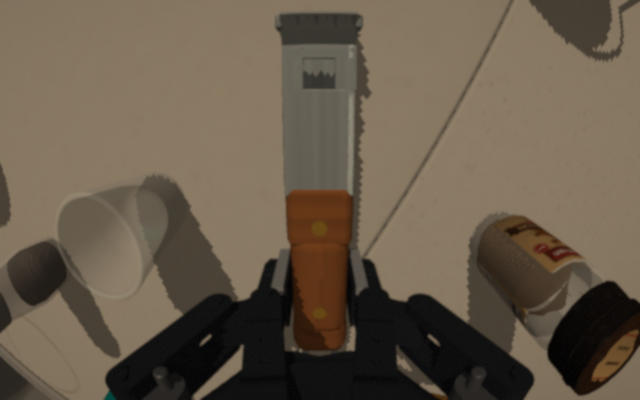

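```bash
python3 - <<'E'
from h import *
crop('pics/w5.png',250,0,390,240,2.5,'pics/w5c.png')
s=np.load('w5.npy',allow_pickle=True).item()
np.set_printoptions(precision=1,suppress=True)
Rt=R.from_quat(s['ee_rot'])
for n,u,v,z in(('hole',319.5,73.5,21.5),('mouthL',280,13,29),('mouthR',360,13,29),('frontL',287.5,190,23),('frontR',351.5,191,23),('rivet1',319.5,228,24),('rivet2',320,313,24)):
    p=pl('wrist',u,v,z,s);print(n,p,Rt.inv().apply(p-s['position']))
# predicted if handle yaw = -31.4 & grip x=-30 at TCP
E
```

```text
hole [ 471.  -300.2   21.5] [94.2  0.4  1.5]
mouthL [ 499.1 -299.9   29. ] [118.1 -14.5  -5.5]
mouthR [ 483.3 -325.6   29. ] [118.1  15.6  -5.7]
frontL [ 437.1 -263.8   23. ] [ 46.4 -13.   -0.8]
frontR [ 422.8 -286.5   23. ] [46.  13.8 -1. ]
rivet1 [ 415.8 -266.6   24. ] [29.7  0.4 -2.2]
rivet2 [ 376.  -242.6   24. ] [-16.8   0.6  -3. ]
```

View pics/w5c.png

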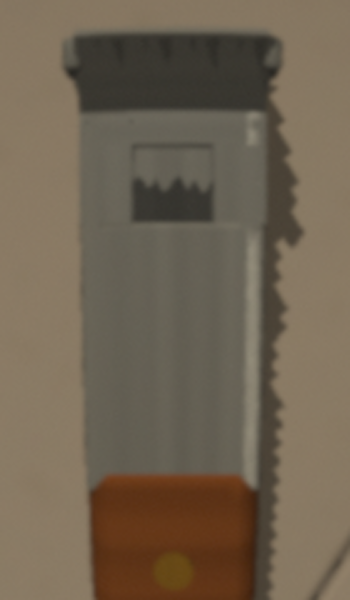

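```bash
cat > stub.py <<'E'
from h import *
from scipy.optimize import least_squares
np.set_printoptions(precision=2,suppress=True)
s=read_state
E
python3 - <<'E'
from h import *
np.set_printoptions(precision=2,suppress=True)
s=dict(position=np.array([488.2,50.6,48.3]),ee_rot=None)
# reconstruct w2 state orientation
z=np.array([4.3e-3,-4e-4,-1]);z/=np.linalg.norm(z);a=np.radians(10.13)
x=np.array([np.cos(a),np.sin(a),0]);x-=z*(x@z);x/=np.linalg.norm(x);y=np.cross(z,x)
s['ee_rot']=R.from_matrix(np.c_[x,y,z]).as_quat()
np.save('w2.npy',s,allow_pickle=True)
C=lambda a,b:(220+a/2.4,60+b/2.4)
def P(n,a,b,zz):
    p=pl('wrist',*C(a,b),zz,s);print(n,p);return p
l0=P('l0',156,2,51);l1=P('l1',154.5,218,51);r0=P('r0',265,2,51);r1=P('r1',258.5,220,51)
b=P('btn',207,38,54.5)
nt=P('nose',207,249,48)
for u,v in((l0,l1),(r0,r1),((l0+r0)/2,(l1+r1)/2)):
    d=u-v;print(np.degrees(np.arctan2(d[1],d[0])),np.linalg.norm(l0-r0),np.linalg.norm(l1-r1))
s1=np.load('w1.npy',allow_pickle=True).item()
C1=lambda a,b:(230+a/2.7,b/2.7)
for n,a,bb,zz in(('btn',223,192,54.5),('l0',203,140,51),('r0',247,140,51),('l1',203,266,51),('r1',243,268,51)):print(n,pl('wrist',*C1(a,bb),zz,s1))
E
```

```text
l0 [583.57  80.76  51.  ]
l1 [548.1   75.18  51.  ]
r0 [586.45  63.5   51.  ]
r1 [550.73  58.07  51.  ]
btn [578.69  71.42  54.5 ]
nose [543.72  65.68  48.  ]
8.936099342443429 17.49273001784575 17.31270436700942
8.651629182385516 17.49273001784575 17.31270436700942
8.793406136845238 17.49273001784575 17.31270436700942
btn [579.63  71.57  54.5 ]
l0 [599.93  83.29  51.  ]
r0 [602.87  65.98  51.  ]
l1 [548.61  74.44  51.  ]
r1 [550.51  58.41  51.  ]
```

```bash
python3 - <<'E'
from h import *
print(to([390.7,-250.8,175]),to([406,44,175],9),to([395,-100,175],9))
E
```

```text
([0.0027, -0.0011, -0.1536], None) ([-0.1376, -0.2609, -0.1542], np.float64(-40.35)) ([-0.0721, -0.1322, -0.154], np.float64(-40.35))
```

Emit:
{"name": "jog_arm", "arguments": {"increments": [[0,0,-0.02,0],[0.001,0,-0.06,0],[0.002,0,-0.11,0],[0.002,0,-0.15,0],[-0.01,-0.02,-0.154,-3],[-0.035,-0.065,-0.154,-10],[-0.06,-0.11,-0.154,-18],[-0.085,-0.16,-0.154,-26],[-0.11,-0.21,-0.154,-33],[-0.128,-0.245,-0.154,-38]]}}

```text
clock: 11.75
position: [405.3, 27.3, 174.4]
ee_rot: [0.998, 0.06, 0.009, 0.002]
contact_force: [0.5, 0.1, -2.6]
gripper_width: 26.5
```

```bash
python3 - <<'E'
from h import *
s=read_state();show(s)
print(to([406,44,175],9),to([406,44,110],9),to([406,44,65],9))
E
```

```text
t 11.75 p [405.3  27.3 174.4] yaw 6.9 tilt z [ 0.018  -0.0027 -0.9998] F [ 0.5  0.1 -2.6] T [-0.05 -0.02  0.02] w 26.5 j [ 0.48  0.08 -0.62  0.01 -0.86  1.2 ]
([0.0027, -0.0164, -0.0007], np.float64(-2.1)) ([0.0016, -0.0168, 0.0643], np.float64(-2.1)) ([0.0008, -0.017, 0.1093], np.float64(-2.1))
```

Emit:
{"name": "jog_arm", "arguments": {"increments": [[0.0015,-0.01,0.03,-1.5],[0.001,-0.017,0.065,-2.1],[0.001,-0.017,0.095,-2.1],[0.0008,-0.017,0.109,-2.1],[0.0008,-0.017,0.109,-2.1]]}}

```text
clock: 12.38
position: [404.7, 43.4, 64.0]
ee_rot: [0.997, 0.078, 0.007, 0.003]
contact_force: [-0.7, 0.7, -2.2]
gripper_width: 26.5
```

```bash
cat >> h.py <<'E'
def hpose(st):
    "handle rotation & origin in world from the tool pose, using grasp w5 (handle level on table then)"
    s5=np.load('w5.npy',allow_pickle=True).item()
    R5=R.from_quat(s5['ee_rot']);y5=np.radians(yaw(s5))
    rel=R5.inv()*R.from_euler('z',y5)
    x=R.from_euler('z',y5).apply([1,0,0])
    o5=s5['position']+32*x; o5=np.array([o5[0],o5[1],0.])
    off=R5.inv().apply(o5-s5['position'])
    Rn=R.from_quat(st['ee_rot'])
    return Rn*rel, np.array(st['position'])+Rn.apply(off)
E
python3 - <<'E'
from h import *
np.set_printoptions(precision=2,suppress=True)
s=read_state();show(s);np.save('w6.npy',s,allow_pickle=True)
im=get_image('wrist');cv2.imwrite('pics/w6.png',im[:,:,::-1])
crop('pics/w6.png',250,0,390,240,2.5,'pics/w6c.png')
H,o=hpose(s);M=H.as_matrix();print('hx',M[:,0]*100,'hz',M[:,2]*100,'org',o,'mouth',o+H.apply([86,0,11.25]))
E
```

```text
t 12.38 p [404.7  43.4  64. ] yaw 8.98 tilt z [ 0.01 -0.   -1.  ] F [-0.7  0.7 -2.2] T [-0.    0.07  0.01] w 26.5 j [ 0.52  0.27 -0.76  0.02 -0.53  1.19]
hx [98.78 15.59 -0.44] hz [ 0.21  1.47 99.99] org [436.31  48.08  42.54] mouth [521.28  61.65  53.41]
```

View pics/w6.png

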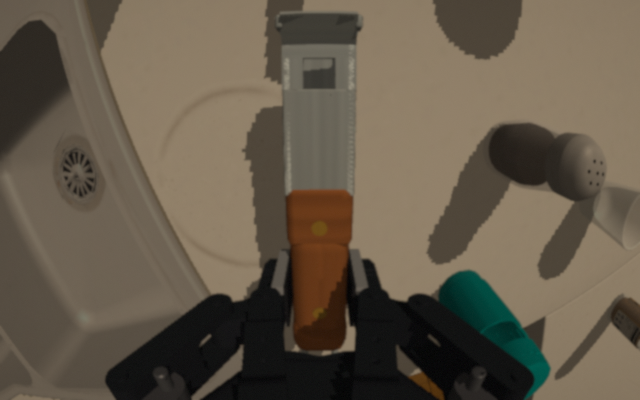

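View pics/w6c.png

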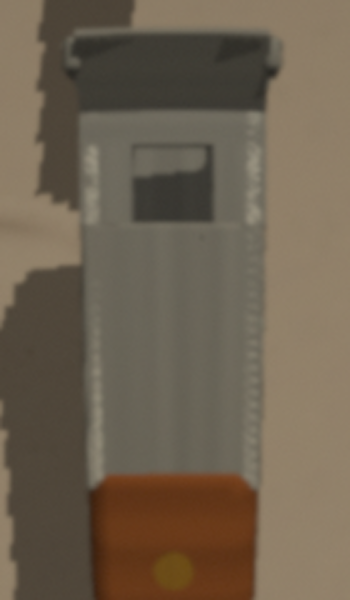

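```bash
cat > t.py <<'E'
from h import *
import sys
np.set_printoptions(precision=2,suppress=True)
u=np.array([np.cos(np.radians(8.9)),np.sin(np.radians(8.9)),0])
home=np.array([485.8,57.1,0])
s=read_state();show(s)
H,o=hpose(s);M=H.as_matrix();print('hx',M[:,0]*100,'hz',M[:,2]*100,'mouth',o+H.apply([86,0,11.25]))
d=s['position']-home;print('along',d@u,'lat(left+)',np.cross(u,d)[2])
for back in map(float,sys.argv[2:]):
    p=home-u*back;p[2]=float(sys.argv[1]);print(back,to(p,8.9))
E
python3 t.py 55.7 81 61 50 40 
```

```text
t 12.43 p [405.5  43.8  64.9] yaw 8.99 tilt z [ 0.02 -0.   -1.  ] F [ 0.3  0.8 -1.6] T [-0.03  0.02 -0.01] w 27.0 j [ 0.52  0.27 -0.76  0.02 -0.53  1.19]
hx [98.77 15.61 -0.2 ] hz [-0.01  1.36 99.99] mouth [522.09  62.04  54.56]
along -81.36535098687541 lat(left+) -0.7583838068652771
81.0 ([0.0002, -0.0008, 0.0092], np.float64(0.09))
61.0 ([0.0202, -0.0008, 0.0095], np.float64(0.09))
50.0 ([0.0312, -0.0008, 0.0097], np.float64(0.09))
40.0 ([0.0412, -0.0008, 0.0098], np.float64(0.09))
```

Emit:
{"name": "jog_arm", "arguments": {"increments": [[0,-0.0005,0.005,0],[0,-0.0008,0.0094,0],[0,-0.0008,0.0094,0],[0,-0.0008,0.0094,0]]}}

```text
clock: 12.92
position: [405.7, 44.6, 55.6]
ee_rot: [0.997, 0.078, 0.008, 0.002]
contact_force: [0.2, -0.3, -0.9]
gripper_width: 26.8
```

```bash
python3 t.py 55.5 61 50; python3 - <<'E'
from h import *
for n in('scene','top'):
    im=get_image(n);cv2.imwrite(f'pics/{n}5.png',im[:,:,::-1])
crop('pics/scene5.png',220,110,360,230,5,'pics/s5c.png')
crop('pics/top5.png',200,130,320,250,5,'pics/t5c.png')
E
```

```text
t 12.93 p [405.7  44.6  55.6] yaw 9.0 tilt z [ 0.02 -0.   -1.  ] F [ 0.2 -0.3 -0.9] T [ 0.01  0.03 -0.01] w 26.8 j [ 0.52  0.29 -0.77  0.02 -0.5   1.19]
hx [98.77 15.61 -0.16] hz [-0.05  1.34 99.99] mouth [522.25  62.87  45.37]
along -81.08347331314202 lat(left+) 0.023906655477510697
61.0 ([0.0201, 0.0001, 0.0005], np.float64(0.1))
50.0 ([0.0311, 0.0001, 0.0006], np.float64(0.1))
```

View pics/s5c.png

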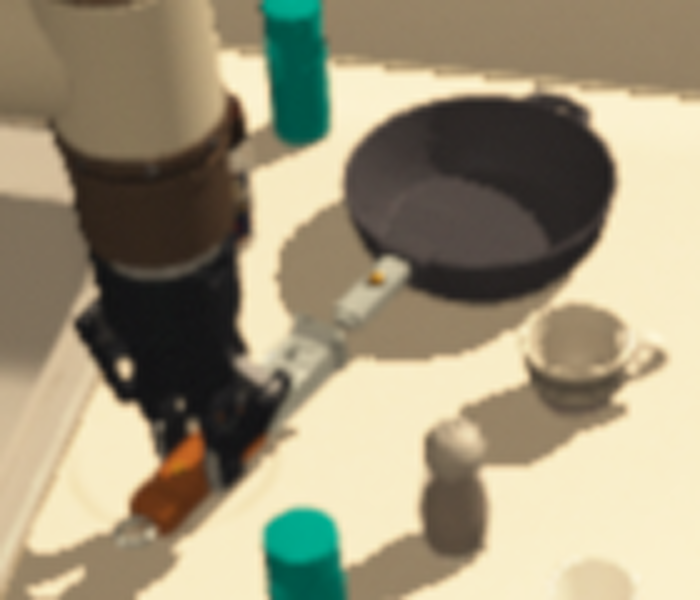

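View pics/t5c.png

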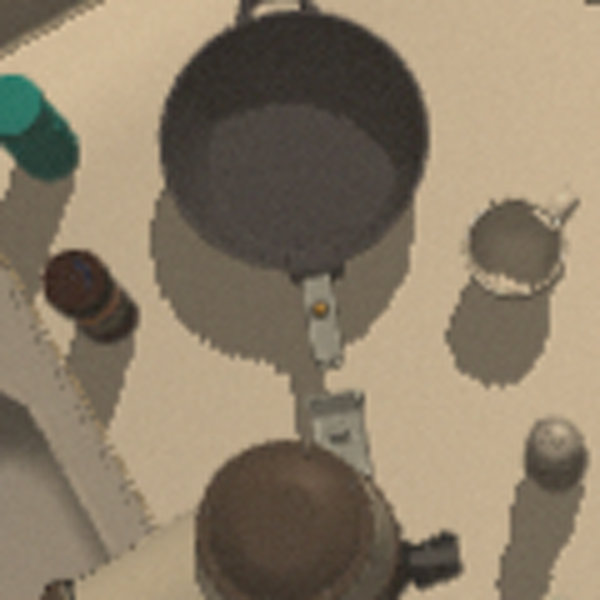

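Emit:
{"name": "jog_arm", "arguments": {"increments": [[0.006,0,0,0],[0.012,0,0,0],[0.017,0,0,0],[0.021,0,0,0],[0.025,0,0.0003,0],[0.028,0,0.0005,0],[0.031,0,0.0005,0]]}}

```text
clock: 13.9
position: [436.4, 49.4, 55.6]
ee_rot: [0.997, 0.078, 0.008, 0.002]
contact_force: [-0.3, -0.6, -1.4]
gripper_width: 27.0
```

```bash
python3 t.py 55.5 50 40 30; python3 - <<'E'
from h import *
im=get_image('wrist');cv2.imwrite('pics/w7.png',im[:,:,::-1])
crop('pics/w7.png',250,0,390,240,2.5,'pics/w7c.png')
E
```

```text
t 13.9 p [436.4  49.4  55.6] yaw 9.0 tilt z [ 0.02 -0.   -1.  ] F [-0.3 -0.6 -1.4] T [-0.01  0.05 -0.  ] w 27.0 j [ 0.49  0.33 -0.7   0.02 -0.53  1.22]
hx [98.77 15.61 -0.18] hz [-0.03  1.35 99.99] mouth [552.96  67.7   45.29]
along -49.98631065973583 lat(left+) 0.04883227405420154
50.0 ([-0.0, 0.0, 0.0001], np.float64(0.1))
40.0 ([0.01, 0.0001, 0.0002], np.float64(0.1))
30.0 ([0.02, 0.0001, 0.0004], np.float64(0.1))
```

View pics/w7c.png

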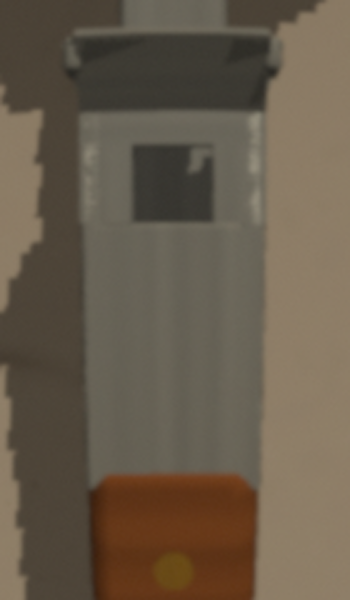

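Emit:
{"name": "jog_arm", "arguments": {"increments": [[0.003,0,0.0001,0],[0.006,0,0.0001,0],[0.009,0,0.0002,0],[0.012,0,0.0002,0],[0.015,0,0.0003,0],[0.018,0,0.0003,0],[0.021,0,0.0004,0],[0.024,0,0.0004,0]]}}

```text
clock: 14.95
position: [460.8, 53.4, 55.7]
ee_rot: [0.997, 0.078, 0.008, 0.002]
contact_force: [-0.6, -0.7, -1.7]
gripper_width: 26.9
```

```bash
python3 t.py 55.5 10 0 ; python3 - <<'E'
from h import *
im=get_image('wrist');cv2.imwrite('pics/w8.png',im[:,:,::-1])
crop('pics/w8.png',250,0,390,240,2.5,'pics/w8c.png')
E
```

```text
t 14.95 p [460.8  53.4  55.7] yaw 9.01 tilt z [ 0.02 -0.   -1.  ] F [-0.6 -0.7 -1.7] T [0.01 0.1  0.01] w 26.9 j [ 0.47  0.36 -0.64  0.02 -0.56  1.24]
hx [98.77 15.63 -0.11] hz [-0.1   1.33 99.99] mouth [577.39  71.71  45.44]
along -25.24581942746812 lat(left+) 0.20857277789086082
10.0 ([0.0152, 0.0002, 0.0004], np.float64(0.11))
0.0 ([0.0252, 0.0003, 0.0006], np.float64(0.11))
```

View pics/w8c.png

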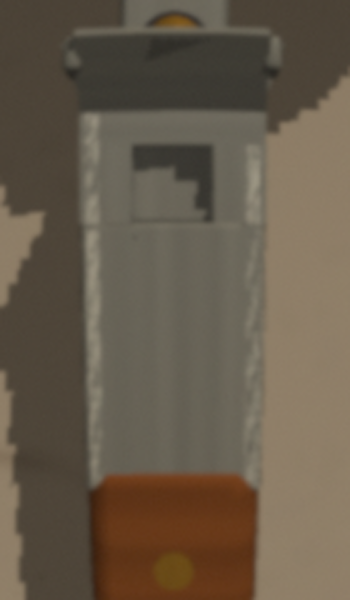

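Emit:
{"name": "jog_arm", "arguments": {"increments": [[0.002,0,0.0001,0],[0.004,0,0.0001,0],[0.006,0.0001,0.0002,0],[0.008,0.0001,0.0002,0],[0.01,0.0001,0.0003,0],[0.012,0.0002,0.0003,0],[0.014,0.0002,0.0004,0],[0.016,0.0002,0.0004,0]]}}

```text
clock: 16.0
position: [477.6, 56.0, 55.8]
ee_rot: [0.997, 0.079, 0.009, 0.002]
contact_force: [-1.8, 0.3, -0.0]
gripper_width: 26.5
```

```bash
python3 t.py 55.5 5 0
```

```text
t 16.0 p [477.6  56.   55.8] yaw 9.02 tilt z [ 0.02 -0.   -1.  ] F [-1.8  0.3 -0. ] T [-0.06  0.47 -0.05] w 26.5 j [ 0.46  0.38 -0.6   0.02 -0.58  1.25]
hx [98.77 15.65  0.04] hz [-0.24  1.29 99.99] mouth [594.2   74.32  45.77]
along -8.240501491065606 lat(left+) 0.16367244901371625
5.0 ([0.0032, 0.0002, 0.0004], np.float64(0.12))
0.0 ([0.0082, 0.0002, 0.0005], np.float64(0.12))
```

Emit:
{"name": "jog_arm", "arguments": {"increments": [[0.0015,0,0.0002,0],[0.003,0.0001,0.0003,0],[0.0045,0.0001,0.0004,0],[0.006,0.0001,0.0005,0],[0.0075,0.0001,0.0006,0],[0.0075,0.0001,0.0006,0]]}}

```text
clock: 16.75
position: [483.7, 56.6, 54.8]
ee_rot: [0.997, 0.078, 0.008, 0.003]
contact_force: [-4.5, 0.8, -0.5]
gripper_width: 26.8
```

```bash
python3 t.py 55.5 5 0; python3 - <<'E'
from h import *
im=get_image('wrist');cv2.imwrite('pics/w9.png',im[:,:,::-1])
crop('pics/w9.png',250,0,390,240,2.5,'pics/w9c.png')
E
```

```text
t 16.75 p [483.7  56.6  54.8] yaw 8.99 tilt z [ 0.02 -0.   -1.  ] F [-4.5  0.8 -0.5] T [0.11 1.07 0.06] w 26.8 j [ 0.46  0.39 -0.58  0.02 -0.59  1.26]
hx [98.77 15.6  -0.29] hz [ 0.07  1.4  99.99] mouth [600.21  74.83  44.41]
along -2.1978297191249405 lat(left+) -0.20419487821134008
5.0 ([-0.0028, -0.0002, -0.0007], np.float64(0.09))
0.0 ([0.0022, -0.0002, -0.0006], np.float64(0.09))
```

View pics/w9c.png

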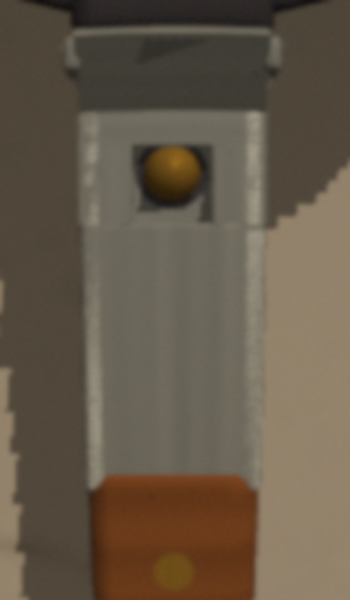

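Emit:
{"name": "jog_arm", "arguments": {"increments": [[0.0008,0,-0.0004,0],[0.0016,0,-0.0008,0],[0.0018,0,-0.0008,0],[0.0018,0,-0.0008,0]]}}

```text
clock: 17.3
position: [483.8, 56.3, 55.1]
ee_rot: [0.997, 0.078, 0.006, 0.003]
contact_force: [-6.2, 0.9, 0.3]
gripper_width: 26.4
```

```bash
python3 t.py 55.5 5 0; python3 - <<'E'
from h import *
im=get_image('wrist');cv2.imwrite('pics/w10.png',im[:,:,::-1])
crop('pics/w10.png',250,0,390,240,2.5,'pics/w10c.png')
im=get_image('top');cv2.imwrite('pics/top6.png',im[:,:,::-1])
crop('pics/top6.png',200,130,320,250,5,'pics/t6c.png')
E
```

```text
t 17.3 p [483.8  56.3  55.1] yaw 8.98 tilt z [ 0.01 -0.01 -1.  ] F [-6.2  0.9  0.3] T [0.42 1.76 0.19] w 26.4 j [ 0.46  0.39 -0.58  0.02 -0.59  1.26]
hx [98.78 15.58 -0.66] hz [ 0.43  1.51 99.99] mouth [600.29  74.56  44.27]
along -2.1203653403528198 lat(left+) -0.4501936529558895
5.0 ([-0.0029, -0.0005, -0.0004], np.float64(0.08))
0.0 ([0.0021, -0.0004, -0.0004], np.float64(0.08))
```

View pics/w10c.png

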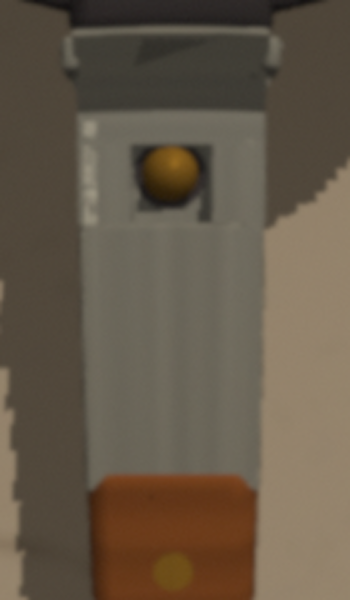

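View pics/t6c.png

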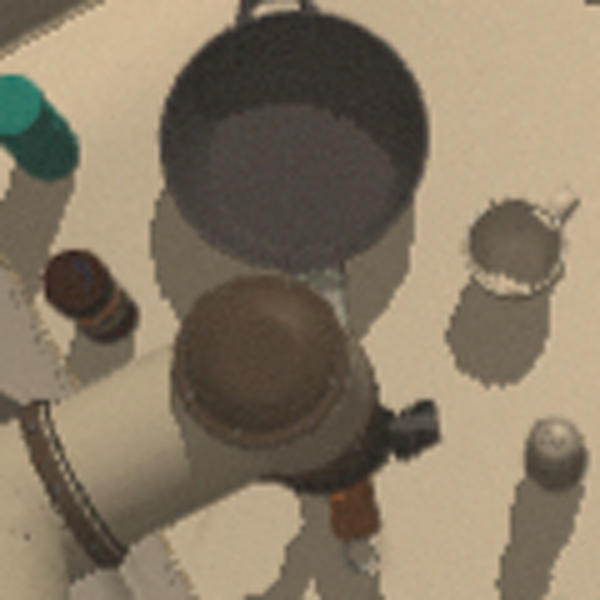

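```bash
python3 - <<'E'
from h import *
crop('pics/w10.png',290,0,350,100,6,'pics/w10d.png')
im=cv2.imread('pics/w10.png')[40:110,280:360]
hsv=cv2.cvtColor(im,cv2.COLOR_BGR2HSV);m=((hsv[...,1]>120)&(hsv[...,0]<30)).astype(np.uint8)
c=max(cv2.findContours(m,0,2)[0],key=cv2.contourArea);print(cv2.boundingRect(c),cv2.minEnclosingCircle(c))
s=read_state();np.set_printoptions(precision=1,suppress=True)
H,o=hpose(s)
for p in([62,0,21.5],[62,0,18.5],[68.5,0,21.5],[55.5,0,21.5],[62,0,23],[64,0,23]):print(p,proj('wrist',o+H.apply(p),s)-[280,40])
E
```

```text
(27, 18, 23, 23) ((37.77730941772461, 28.558822631835938), 11.773544311523438)
[62, 0, 21.5] [39.  33.8]
[62, 0, 18.5] [39.1 34.5]
[68.5, 0, 21.5] [39. 18.]
[55.5, 0, 21.5] [39.  49.7]
[62, 0, 23] [39.  33.4]
[64, 0, 23] [39.  28.5]
```

View pics/w10d.png

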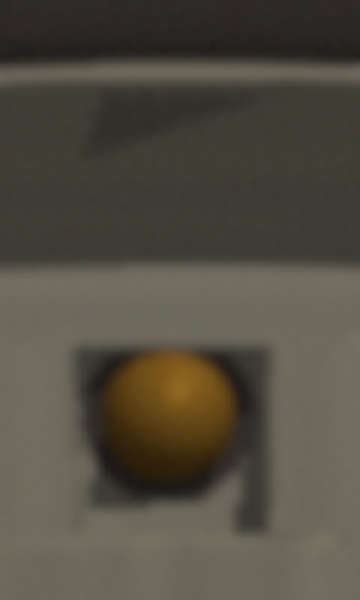

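Emit:
{"name": "jog_arm", "arguments": {"increments": [[0.001,0,0,0],[0.002,0,0,0],[0.003,0,0,0],[0.004,0,0,0],[0.004,0,0,0]]}}

```text
clock: 18.02
position: [484.1, 55.9, 54.6]
ee_rot: [0.997, 0.078, 0.002, 0.004]
contact_force: [-12.7, 2.4, 4.6]
gripper_width: 26.7
```

```bash
python3 t.py 55.5 5 0; python3 - <<'E'
from h import *
im=get_image('wrist');cv2.imwrite('pics/w11.png',im[:,:,::-1])
crop('pics/w11.png',290,0,350,100,6,'pics/w11d.png')
E
```

```text
t 18.02 p [484.1  55.9  54.6] yaw 8.98 tilt z [ 0.   -0.01 -1.  ] F [-12.7   2.4   4.6] T [0.68 2.81 0.32] w 26.7 j [ 0.45  0.4  -0.57  0.02 -0.6   1.26]
hx [98.77 15.58 -1.44] hz [ 1.18  1.75 99.98] mouth [600.51  74.11  42.78]
along -1.8807026562818114 lat(left+) -0.9096013412438133
5.0 ([-0.0031, -0.0009, -0.001], np.float64(0.08))
0.0 ([0.0019, -0.0009, -0.001], np.float64(0.08))
```

View pics/w11d.png

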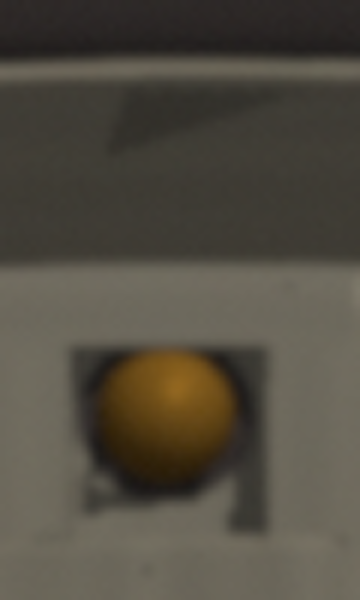

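Emit:
{"name": "jog_arm", "arguments": {"increments": [[-0.0015,-0.0005,-0.0008,0],[-0.003,-0.0009,-0.001,0],[-0.003,-0.0009,-0.001,0]]}}

```text
clock: 18.45
position: [483.2, 57.1, 56.3]
ee_rot: [0.997, 0.078, 0.004, 0.003]
contact_force: [3.1, -0.5, -1.1]
gripper_width: 27.2
```

```bash
python3 t.py 55.5 5 0; python3 - <<'E'
from h import *
im=get_image('wrist');cv2.imwrite('pics/w12.png',im[:,:,::-1])
crop('pics/w12.png',290,0,350,100,6,'pics/w12d.png')
E
```

```text
t 18.45 p [483.2  57.1  56.3] yaw 9.0 tilt z [ 0.01 -0.01 -1.  ] F [ 3.1 -0.5 -1.1] T [-0.11 -0.86 -0.15] w 27.2 j [ 0.46  0.39 -0.58  0.02 -0.6   1.26]
hx [98.77 15.62 -0.94] hz [ 0.7   1.59 99.98] mouth [599.69  75.37  45.09]
along -2.553565430603328 lat(left+) 0.3994962993182166
5.0 ([-0.0025, 0.0004, 0.0008], np.float64(0.1))
0.0 ([0.0025, 0.0004, 0.0008], np.float64(0.1))
```

View pics/w12d.png

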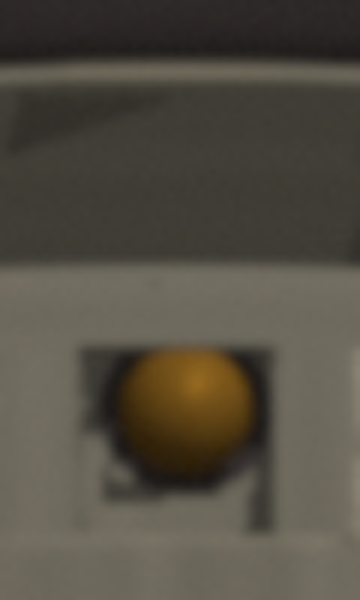

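Emit:
{"name": "jog_arm", "arguments": {"increments": [[0.001,0.0003,0,0],[0.002,0.0004,-0.0004,0],[0.003,0.0004,-0.0008,0],[0.0035,0.0004,-0.001,0],[0.0035,0.0004,-0.001,0]]}}

```text
clock: 19.12
position: [484.0, 56.5, 56.4]
ee_rot: [0.997, 0.078, 0.001, 0.004]
contact_force: [-5.8, 2.2, -0.9]
gripper_width: 26.7
```

```bash
python3 t.py 55.5 5 0; python3 - <<'E'
from h import *
im=get_image('wrist');cv2.imwrite('pics/w13.png',im[:,:,::-1])
crop('pics/w13.png',290,0,350,100,6,'pics/w13d.png')
im=get_image('scene');cv2.imwrite('pics/s13.png',im[:,:,::-1])
crop('pics/s13.png',240,110,360,210,6,'pics/s13c.png')
E
```

```text
t 19.12 p [484.   56.5  56.4] yaw 9.0 tilt z [ 0.   -0.01 -1.  ] F [-5.8  2.2 -0.9] T [0.43 1.54 0.23] w 26.7 j [ 0.46  0.39 -0.57  0.01 -0.61  1.26]
hx [98.76 15.61 -1.56] hz [ 1.3   1.78 99.98] mouth [600.42  74.71  44.48]
along -1.8618090951902868 lat(left+) -0.34740686027107975
5.0 ([-0.0031, -0.0004, 0.0009], np.float64(0.1))
0.0 ([0.0019, -0.0004, 0.0009], np.float64(0.1))
```

View pics/w13d.png

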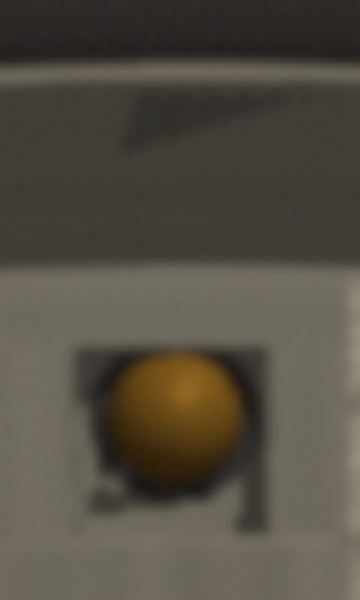

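View pics/s13c.png

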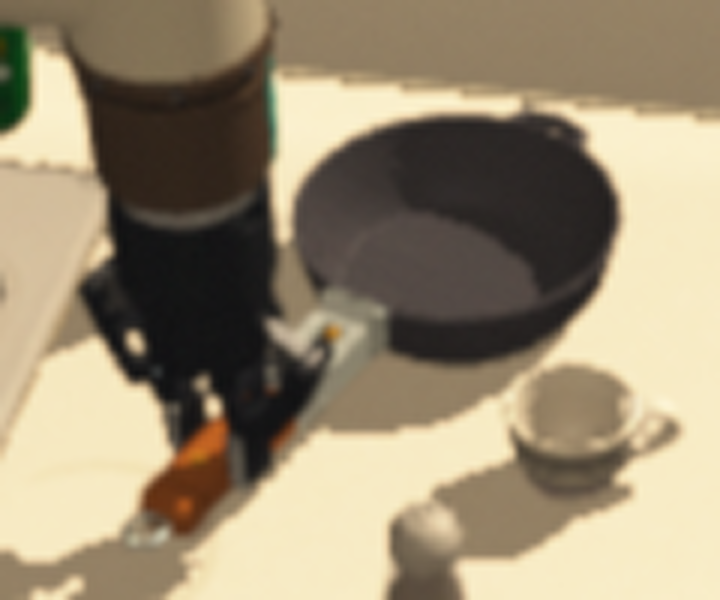

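Emit:
{"name": "jog_arm", "arguments": {"increments": [[-0.0006,-0.0003,0.0005,0],[-0.0006,-0.0003,0.0005,0]]}}

```text
clock: 19.48
position: [483.8, 56.8, 56.0]
ee_rot: [0.997, 0.078, 0.002, 0.004]
contact_force: [-0.1, 0.0, -0.1]
gripper_width: 26.8
```

Emit:
{"name": "jog_arm", "arguments": {"increments": [[0,0,0,0],[0,0,0,0],[0,0,0,0],[0,0,0,0],[0,0,0,0],[0,0,0,0]], "hand": 1}}

```text
clock: 20.23
position: [483.8, 56.8, 56.0]
ee_rot: [0.997, 0.078, 0.002, 0.004]
contact_force: [-0.4, 0.7, -0.3]
gripper_width: 85.4
```

Emit:
{"name": "jog_arm", "arguments": {"increments": [[0,0,-0.015,0],[0,0,-0.04,0],[0,0,-0.08,0],[0,0,-0.13,0],[-0.02,0,-0.17,0],[-0.04,0,-0.2,0],[-0.06,0,-0.2,0],[-0.06,0,-0.2,0]]}}

```text
clock: 21.22
position: [422.7, 48.7, 256.3]
ee_rot: [0.997, 0.079, 0.002, 0.004]
contact_force: [0.0, -0.3, 0.4]
gripper_width: 85.1
```

```bash
python3 - <<'E'
from h import *
s=read_state();show(s);np.save('w14.npy',s,allow_pickle=True)
for n in('wrist','top','scene'):
    im=get_image(n);cv2.imwrite(f'pics/{n}14.png',im[:,:,::-1])
crop('pics/wrist14.png',230,0,400,215,2.7,'pics/w14c.png')
crop('pics/scene14.png',240,95,400,325,2.6,'pics/s14c.png')
crop('pics/scene14.png',270,120,350,200,7,'pics/s14d.png')
E
```

```text
t 21.23 p [422.7  48.7 256.3] yaw 9.02 tilt z [ 0.0051 -0.0066 -1.    ] F [ 0.  -0.3  0.4] T [ 0.02 -0.02  0.  ] w 85.1 j [ 0.51  0.03 -0.44  0.01 -1.1   1.22]
```

View pics/w14c.png

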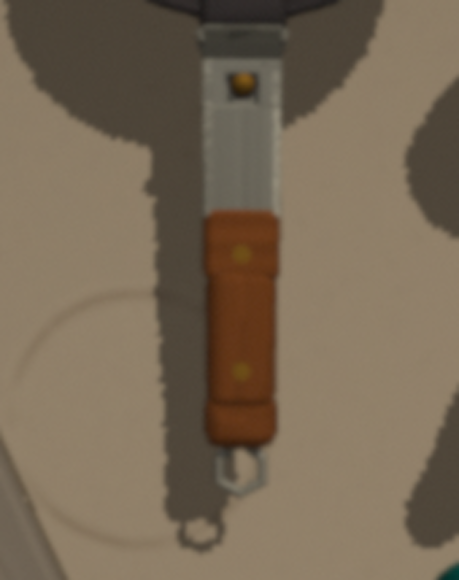

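View pics/s14c.png

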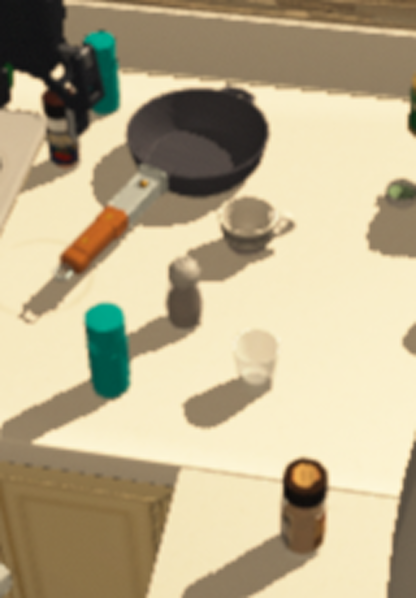

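View pics/s14d.png

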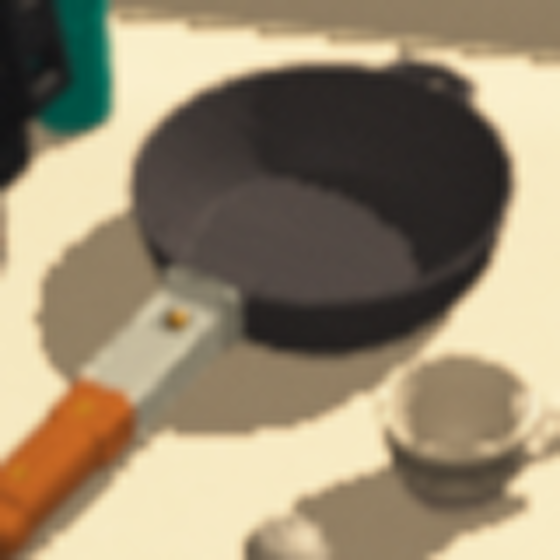

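```bash
python3 - <<'E'
from h import *
a=cv2.imread('pics/top0.png');b=cv2.imread('pics/top14.png')
for n,(x,y,w,h) in dict(pan=(225,125,65,70),mug=(288,165,30,30),glass=(335,215,25,20),pot=(365,145,30,30)).items():
    t=a[y:y+h,x:x+w];r=cv2.matchTemplate(b[y-5:y+h+5,x-5:x+w+5],t,cv2.TM_CCOEFF_NORMED);print(n,np.array(cv2.minMaxLoc(r)[3])-5,r.max())
print(job_done())
E
```

```text
pan [0 0] 0.9829087
mug [0 0] 0.99833554
glass [0 0] 0.9953465
pot [0 0] 0.998956
the job is handed in; nothing more can be done
None
```

The handle is on the skillet's stub with the brass button up through the hole, and the job is handed in at about 21 s. The salt shaker was the one in the way. I stood it upright at about (490, -75) mm before fetching the handle.

**Last checks:**
- **Button:** the wrist picture after letting go shows the button standing in the hole. A gentle pull beforehand met about 3 N, with the button against the front edge of the hole.
- **Handle:** it looks level, and the gripper let go and moved clear with no force on it. In the scene picture the mouth sits flush at the skillet's boss.
- **Everything else:** the skillet, mug, glass and pot match their first positions in the top view to within a pixel, which is about 3 mm. The shaker is standing upright.

**One disagreement:** by both the button's place in the hole and the tool position, the handle stopped about 2 mm short of the stated fully-home point. Two further pushes, up to about 13 N, did not move it on. I took this as the mouth resting against the boss. The given dimensions put the home mouth point at 92 mm, inside the boss face at 93 mm.

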